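# Lock the swivel collar of the tray stand

### The job

Lock the swivel collar of the serving-tray stand: take the long-handled lock pin out of the wooden block, put it in the hole of the collar, and work the collar round, pressing only lightly (never more than 25 N on the stand), until the pin finds the hidden hole underneath and goes fully home, its handle standing upright and flush on the collar. Let go of it there, and leave the flat-headed stud, the mug and the jar alone.

Things in the scene. Friction and masses are not known exactly. Their poses are not given: they have to be found in the camera images.
- stand: Round grey cast foot of the tray stand, fixed to the table, 160 mm across. Origin: centre of its underside, on the upright swivel axis (z up). Its rim (radii 71 to 80 mm) is 39 mm high and carries one upright lug, the only thing that juts out of it, at radius 81 mm in the direction of this body's +x.
- lug_top (a point): Top of the lug on the stand's rim (18 mm radially, 12 mm wide), 46 mm above the table. It shows roughly where the hidden lock hole is.
- core_top (a point): Point on the swivel axis, 30 mm up, on the flat top of the fixed nylon core (it yields about 1 mm at 20 N) hidden under the collar. The core has one lock hole, 12 mm wide, 23 mm deep, centred 52 mm from the axis, its direction unmeasured: anywhere within 0.35 rad (20 degrees) either side of the lug. Feel for it, or look through the collar's hole.
- collar_hole (a point): Centre of the mouth, 43 mm above the table, of the one hole (12 mm wide, 12 mm deep, straight through) in the collar, 52 mm from the swivel axis; x points radially outward, z up. The core's top is 13 mm below the mouth. A pin standing in this hole can serve as a crank to turn the collar.
- collar_hub (a point): Top centre, 57 mm above the table, of the hub (30 mm wide, 14 mm tall) on the collar, a flat white nylon disc of radius 68 mm, top face 43 mm up. The collar turns either way about the stand's axis against friction of 0.12 N m (2.5 N at its hole) and stays where left. At the start its hole is 0.65 to 1.6 rad counter-clockwise (from above) of the lug.
- pin_mid (a point): Lock pin, plain steel, 70 to 130 g, 72 mm long: shank 10 mm thick, 32 mm long, with tapered tip (7 mm at its end, 2.5 mm high), under a round handle 24 mm thick, 40 mm tall. Site: half-way along, 36 mm above the tip, 4 mm above the handle's flat underside; z from tip to handle. Starts upright in one hole of the block, underside on the block's top. Fully home the underside rests on the collar.
- rack: Plywood block holding the pins, fixed, 50 mm (its x) by 150 mm (its y) by 40 mm tall, origin at the centre of its underside. Two upright holes, 12 mm wide and 34 mm deep, at y = +50 and -50 mm. Grip the lock pin across the block (fingers closing along the block's x).
- stud_mid (a point): A steel stud that is not wanted, in the other hole of the block: the same shank, with a flat round head 36 mm across and 12 mm tall. The point is half-way along it, 22 mm above its tip. Leave it alone.
- mug: White mug, 80 mm wide and 90 mm tall, origin at its underside's centre. Leave it alone.
- jar: Glass jar with a steel cap, 66 mm wide and 100 mm tall, origin at its underside's centre. Leave it alone.
There are look-alikes about, which are no part of the job. Leave any black or purple look-alike of the part that bears pin_mid alone.

How it is judged:
By the outcome, as a careful person would: the job done as asked, in the order asked, and still so for the second after the job is handed in, with the robot touching nothing.
It also fails if it takes over 67 s, if anything falls off the work surface, if the arm or the gripper's body presses on something with over 40 N, if the wrist force passes 120 N, or if a joint passes its speed limit or range.

### The arm

A 7-joint arm with a two-finger parallel gripper is mounted at the origin on the work surface. World frame = base frame: x ahead of the robot, y to its left, z up, the work surface at z = 0. Lengths are in m, angles in rad, forces in N, time in s.
With the tool pointing down it reaches from about 0.4 to 0.9 m from the base axis. Payload 5.6 kg.
Tool frame: the origin (TCP) lies midway between the tips of the shut fingers; the grasp point (between the pads) lies 19 mm behind it; z points along the fingers, y is the line along which they close (so a half turn about z gives the same grasp; the last joint's range is limited). The gripper opens to 92 mm and grips with 3 to 60 N. Pads are 20 mm wide; open, the fingers measure 128 mm over their backs; the gripper's body (75 mm by 189 mm) begins 69 mm behind the grasp point.
Start: joints at [1.084, 0.468, -0.012, 1.603, 0.006, 1.071, -0.056], TCP at [0.279, -0.587, 0.215] pointing down, gripper open.
Joint ranges: [-2.53, 2.53], [-0.31, 2.02], [-1.57, 1.55], [0.28, 2.44], [-1.29, 4.43], [0.15, 1.84], [-2.92, 2.92]. Speed limits (rad/s): [2.57, 2.57, 3.14, 3.14, 3.14, 3.14, 3.14].

### API

Orientations are given as a 3x3 rotation matrix whose columns are the frame's x, y, z axes.
In Python, from station import env, effector, solver, viewer, workorder, search_frame, tip_of gives the robot as it stands. Calls block until the motion is done:
- env.reach(position, orientation): joint-space move of the TCP to a pose.
- env.movel(position, frame=None, rate=0.15): straight line of the TCP; frame=None keeps the orientation; rate is the mean speed in m/s.
- env.goto_joints(angles): joint-space move.
- effector.release() and effector.grasp(squeeze=None): open the fingers fully, or close them until they stop; squeeze is the grip in N (None keeps the last).
- env.pause(seconds).
- solver.inverse_kinematics(position, orientation): joint angles nearest the present ones, or None.
- env.sense(): the state.
- viewer.read_camera(name): name is "side" or "top" or "wrist"; returns (picture, depth): 420x560x3 uint8, red, green, blue; 420x560 float32, m along the optical axis (not along the pixel's ray), 0 where there is no reading.
- viewer.camera_info(name): a dict with "intrinsics" (3x3 intrinsics, pixels), "dist_coeffs" ([k1, k2, p1, p2, k3] as OpenCV has them; the pictures are not rectified), "eye" and "rotation" of the camera in the world; the wrist camera has in their place "T_tool_cam" (4x4, takes a point from camera to tool coordinates, whose origin is the TCP and whose axes are the flange's). Camera axes: x right, y up, looking along -z (the intrinsics and any distortion apply to the point x, -y, -z); pixel columns grow to the right and rows downward; lengths in m; the calibration is good to about 2 mm. A picture is of the moment at which its call begins: read the wrist's pose just before it. camera_info takes no time and is no camera call.
A pose or a line that the arm cannot do raises env.PlanningError and nothing moves.
- workorder.finish_job(): hands the job in; it is judged then, once.
Trained networks look in the newest picture that a camera, given by its name, has taken for a name from the list of things; names that differ only in an ending like _2 or _b are one class to them, and where a whole thing is asked for, a point or a joint stands for the part that bears it (a point fixed in the world has none). Each returns a list of dicts, best first, with "score" (0 to 1); they miss things now and then, are a little off and sometimes report something else, mostly with a low value. They report only what shows in the picture. A call takes as long as a camera call. They do not tell look-alikes from the thing itself.
- search_frame(camera, name): "at" ([x, y, z] in m, in world coordinates, good to about 4 mm: the middle of the surface that is visible of it).
- tip_of(camera, name): "at" ([x, y, z] in m, in world coordinates, good to about 4 mm: a listed point, or the origin of a listed thing).
The state is a dict: "t": time; "joint_positions": joint angles; "joint_velocities": joint speeds; "tau": joint torques, N m; "ee_pos": TCP position; "tcp_rot": TCP orientation; "wrist_force": force on the tool from outside, world axes, zero at the start; "moment": the same for the moment, N m; "gripper_width": finger opening in m; "grasp_force": force on a finger pad.
Only numpy, scipy, OpenCV 4.12 (cv2) and the standard library are available. Lean on these libraries where they do the work, as an engineer would, in place of code of your own. Each camera call takes 0.05 s, during which the arm holds its last target. There are 200 camera calls.

## Working session

There is one attempt and no reset: what is moved stays moved. The work goes in short steps, each a Python script; the robot and the scene stay as the last script left them, time stands still between calls to the robot, and variables do not carry over. Pictures are saved under pics/ and viewed, at most 10 in all, crops included, and the job is handed in when it is done.

```bash
ls; mkdir -p pics; python3 - <<'E'
from station import env, effector, solver, viewer, workorder, search_frame, tip_of
import cv2,numpy as np
s=env.sense();print(s['t'],s['ee_pos'],s['tcp_rot'],s['gripper_width'])
for c in ('top','side'):
    p,d=viewer.read_camera(c);cv2.imwrite(f'pics/{c}0.png',p[:,:,::-1])
    print(c,viewer.camera_info(c))
    for n in ('lug_top','collar_hole','collar_hub','pin_mid','rack','stud_mid','stand','mug','jar'):
        print(n,[(np.round(r['at'],3).tolist(),round(r['score'],2)) for r in tip_of(c,n)][:5])
print(viewer.camera_info('wrist'))
print(env.sense()['t'])
E
```

```text
pics
0.0 [ 0.27877638 -0.58651145  0.21365731] [[ 9.03148881e-01  4.29326598e-01 -8.77561160e-04]
 [ 4.29327479e-01 -9.03147519e-01  1.57310370e-03]
 [-1.17191924e-04 -1.79750797e-03 -9.99998378e-01]] 0.09173023778334437
top {'intrinsics': array([[522.05961051,   0.        , 277.62752302],
       [  0.        , 522.05961051, 211.67525046],
       [  0.        ,   0.        ,   1.        ]]), 'dist_coeffs': array([0.0688903, 0.       , 0.       , 0.       , 0.       ]), 'eye': array([ 0.5235469 , -0.01579916,  1.10776626]), 'rotation': array([[ 7.84478019e-03,  9.98206965e-01, -5.93406678e-02],
       [-9.99969069e-01,  7.79737533e-03, -1.03037571e-03],
       [-5.65826752e-04,  5.93469154e-02,  9.98237258e-01]])}
lug_top [([0.664, 0.052, 0.049], 0.75)]
collar_hole [([0.603, 0.091, 0.045], 0.58)]
collar_hub [([0.587, 0.045, 0.064], 0.77), ([0.491, -0.325, 0.03], 0.67)]
pin_mid [([0.534, -0.151, 0.036], 0.67), ([0.516, -0.224, 0.043], 0.49), ([0.585, -0.296, 0.038], 0.46), ([0.461, -0.142, 0.034], 0.41)]
rack [([0.506, -0.28, -0.0], 0.96)]
stud_mid [([0.49, -0.321, 0.03], 0.67), ([0.58
[... 1103 characters left out ...]
, 0.044], 0.24)]
mug [([0.698, -0.187, 0.0], 0.58)]
jar [([0.622, 0.317, -0.0], 0.73)]
{'intrinsics': array([[318.2575956 ,   0.        , 274.94182679],
       [  0.        , 318.2575956 , 210.6093532 ],
       [  0.        ,   0.        ,   1.        ]]), 'dist_coeffs': array([0.01050716, 0.        , 0.        , 0.        , 0.        ]), 'T_tool_cam': array([[ 4.13903330e-05,  9.70915658e-01,  2.39421769e-01,
         6.58904526e-02],
       [ 9.99999775e-01,  1.20169082e-04, -6.60192125e-04,
        -1.34455026e-03],
       [-6.69761966e-04,  2.39421743e-01, -9.70915434e-01,
        -1.71119019e-01],
       [ 0.00000000e+00,  0.00000000e+00,  0.00000000e+00,
         1.00000000e+00]])}
1.0
```

View pics/top0.png

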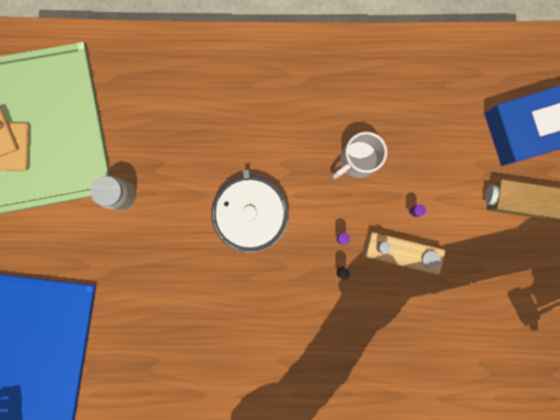

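View pics/side0.png

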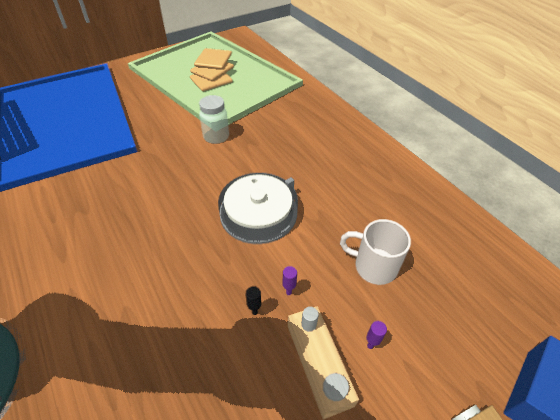

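The lock pin is the steel one in the block, with the tall narrow handle, at top (384,247) / side (310,318). The flat, wider head at top (431,258) is the stud. The purple ones at (344,239) and (418,211) and the black one at (343,272) are look-alikes. I'll confirm this from the wrist camera on the approach.

```bash
cat > h.py <<'E'
from station import env, effector, solver, viewer, workorder, search_frame, tip_of
import cv2,numpy as np
def R(a):  # tool x at world angle a, z down
    c,s=np.cos(a),np.sin(a); return np.array([[c,s,0],[s,-c,0],[0,0,-1.]])
def wrist_look(name=None):
    s=env.sense(); T=np.eye(4);T[:3,:3]=s['tcp_rot'];T[:3,3]=s['ee_pos']
    p,d=viewer.read_camera('wrist')
    if name: cv2.imwrite(f'pics/{name}.png',p[:,:,::-1])
    return p,d,T@viewer.camera_info('wrist')['T_tool_cam']
def to_world(px,depth,T):
    i=viewer.camera_info('wrist'); u=cv2.undistortPoints(np.array(px,float).reshape(-1,1,2),i['intrinsics'],i['dist_coeffs'])[:,0]
    z=np.asarray(depth).reshape(-1); P=np.c_[u[:,0]*z,-u[:,1]*z,-z]
    return P@T[:3,:3].T+T[:3,3]
def cloud(d,T):
    v,u=np.nonzero(d>0); return np.c_[u,v],to_world(np.c_[u,v],d[v,u],T)
def F(): s=env.sense(); return s['wrist_force'],s['ee_pos'],s['t']
E
python3 - <<'E'
from h import *
a=np.arctan2(.1,.024)
env.reach([.517,-.235,.19],R(a))
p,d,T=wrist_look('w1')
px,P=cloud(d,T)
m=(P[:,2]>.072)&(P[:,2]<.09)&(np.hypot(P[:,0]-.517,P[:,1]+.224)<.03)
print(m.sum(),px[m].mean(0),np.median(P[m],0),(P[m].min(0)+P[m].max(0))/2,np.ptp(P[m],axis=0))
m=(P[:,2]>.034)&(P[:,2]<.045)&(np.hypot(P[:,0]-.505,P[:,1]+.275)<.1)
print(cv2.minAreaRect((P[m][:,:2]*1000).astype(np.float32)))
for n in('pin_mid','stud_mid'): print(n,[(np.round(r['at'],4).tolist(),round(r['score'],2)) for r in tip_of('wrist',n)])
print(F())
x,y=px[(P[:,2]>.072)&(P[:,2]<.09)&(np.hypot(P[:,0]-.517,P[:,1]+.224)<.03)].mean(0).astype(int)
c=p[max(0,y-110):y+110,max(0,x-140):x+140];cv2.imwrite('pics/w1c.png',cv2.resize(c,None,fx=2,fy=2)[:,:,::-1])
E
```

```text
546 [271.01465201 194.98901099] [ 0.51440295 -0.22377911  0.08092491] [ 0.5142225  -0.22469878  0.07776812] [0.02293164 0.02341492 0.01136196]
((537.1195068359375, -281.9358825683594), (150.6739959716797, 121.66476440429688), 76.40381622314453)
pin_mid [([0.5157, -0.2241, 0.0443], 0.91), ([0.5304, -0.1434, 0.0358], 0.9), ([0.5874, -0.2961, 0.0357], 0.82), ([0.4618, -0.1435, 0.0384], 0.63)]
stud_mid [([0.4926, -0.3204, 0.0308], 0.78)]
(array([-0.0884287 , -0.06097762, -0.18714518]), array([ 0.51652516, -0.23649542,  0.18996092]), 2.7167)
```

View pics/w1c.png

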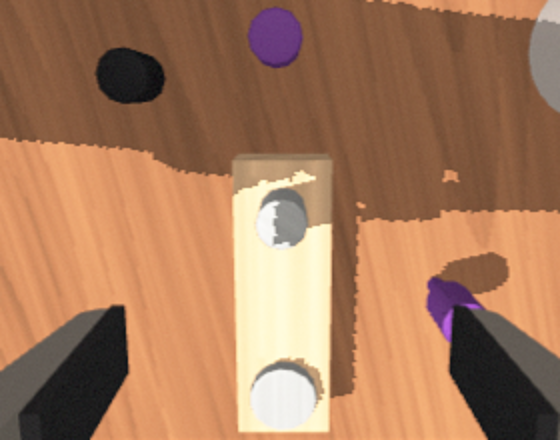

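Confirmed: the steel pin with the narrow handle is at crop (282,218), and the stud is the wide head at (284,397). Next I'll grasp the pin, lift it, and look at the collar on the way.

```bash
python3 - <<'E'
from h import *
a=np.arctan2(.1,.024); q=np.array([.5145,-.2243])
env.movel([*q,.10],rate=.2); env.movel([*q,.047],rate=.12)
effector.grasp(25); s=env.sense(); print(s['gripper_width'],s['grasp_force'],s['wrist_force'],s['ee_pos'],s['t'])
env.movel([*q,.13],rate=.2); print(F())
th=1.21; r=np.array([np.cos(th),np.sin(th)])
env.reach([*(np.array([.602,.0915])-.065*r),.15],R(th))
p,d,T=wrist_look('w2'); px,P=cloud(d,T); print(F(),env.sense()['gripper_width'])
for n in('collar_hole','collar_hub','lug_top','stand'): print(n,[(np.round(r['at'],4).tolist(),round(r['score'],2)) for r in tip_of('wrist',n)])
np.savez('w2.npz',p=p,d=d,T=T)
E
```

```text
0.023630209791332315 24.99494969844818 [ 1.71954877 -0.61995418 -0.62044694] [ 0.5150033  -0.22440438  0.04708531] 4.9417
(array([-0.1836796 ,  0.33473863, -1.41939409]), array([ 0.51355005, -0.22416762,  0.1292676 ]), 5.5083)
(array([ 0.43270765, -0.62611277, -1.60333079]), array([0.5786855 , 0.02822085, 0.1491614 ]), 6.5917) 0.02329591876299759
collar_hole [([0.6031, 0.0925, 0.0433], 0.59), ([0.5824, 0.0444, 0.0315], 0.17)]
collar_hub [([0.5853, 0.0419, 0.0589], 0.56)]
lug_top [([0.6608, 0.0529, 0.0427], 0.97)]
stand [([0.581, 0.0475, 0.0012], 0.83)]
```

View pics/w2.png

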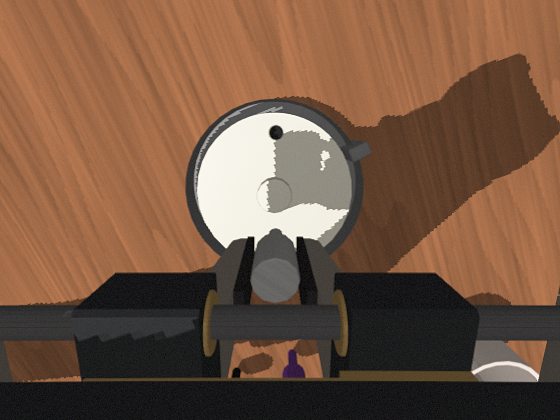

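```bash
python3 - <<'E'
from h import *
z=np.load('w2.npz');p,d,T=z['p'],z['d'],z['T']
def ray(px,h):
    P=to_world([px],[1.],T)[0]; o=T[:3,3]; k=(h-o[2])/(P[2]-o[2]); return o+k*(P-o)
g=cv2.cvtColor(p,cv2.COLOR_RGB2GRAY)
w=g[118:146,262:290]; m=(w<80).astype(np.uint8); v,u=np.nonzero(m); c=(u.mean()+262,v.mean()+118); print('hole',len(u),c,ray(c,.043))
# pin-hole-size check and disc outline
px,P=cloud(d,T)
m=(abs(P[:,2]-.043)<.004)&(np.hypot(P[:,0]-.584,P[:,1]-.044)<.085)&(p.min(2)[px[:,1],px[:,0]]>70); 
print(np.median(P[m],0))
q=P[m][:,:2]; h=cv2.convexHull(px[m].astype(np.float32))[:,0]; H=np.array([ray(x,.043)[:2] for x in h])
A=np.c_[2*H,np.ones(len(H))]; s=np.linalg.lstsq(A,(H**2).sum(1),rcond=None)[0]; print('disc',s[:2],np.sqrt(s[2]+s[:2]@s[:2]))
tz=.1492-.039; print('tip',ray((275,231.5),tz))
cv2.imwrite('pics/w2c.png',cv2.resize(np.hstack([p[105:160,240:380]]),None,fx=5,fy=5,interpolation=cv2.INTER_CUBIC)[:,:,::-1])
cv2.imwrite('pics/w2d.png',cv2.resize(p[215:305,220:330],None,fx=6,fy=6)[:,:,::-1])
E
```

```text
hole 140 (np.float64(275.82142857142856), np.float64(132.24285714285713)) [0.60126593 0.09140209 0.043     ]
[0.5886393  0.05542675 0.04401676]
disc [0.58845051 0.05321838] 0.07383067847846085
tip [0.5771363  0.02961312 0.1102    ]
```

View pics/w2d.png

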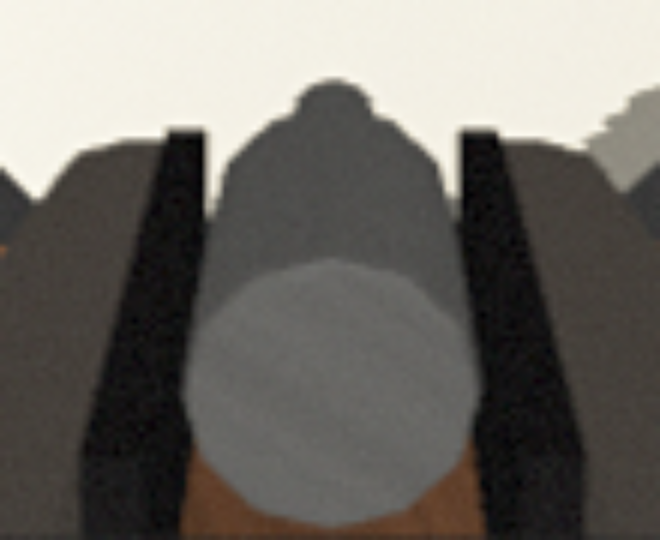

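Pin hangs upright in the fingers. Its tip's far edge is at about row 228 in the w2 picture, so the tip centre is near (275,234), close to where the TCP predicts. Next: fit the collar's centre, insert with a force guard, and correct using tip-to-hole offsets from the same image.

```bash
python3 - <<'E'
from h import *
from scipy.optimize import least_squares
z=np.load('w2.npz');p,d,T=z['p'],z['d'],z['T']
def ray(px,h):
    P=to_world([px],[1.],T)[0]; o=T[:3,3]; k=(h-o[2])/(P[2]-o[2]); return (o+k*(P-o))[:2]
m=(p.min(2)>100).astype(np.uint8); m[:100]=0;m[236:]=0;m[:,:180]=0;m[:,370:]=0
m=cv2.morphologyEx(m,cv2.MORPH_OPEN,np.ones((5,5)))
n,l,s,c=cv2.connectedComponentsWithStats(m); k=1+np.argmax(s[1:,4]); print(s[k])
cs,_=cv2.findContours((l==k).astype(np.uint8),cv2.RETR_EXTERNAL,cv2.CHAIN_APPROX_NONE)
h=cs[0][:,0]; h=h[h[:,1]<225]; H=np.array([ray(x,.043) for x in h.astype(float)])
f=least_squares(lambda q:np.hypot(*(H-q[:2]).T)-q[2],[.585,.044,.068],loss='soft_l1',f_scale=.001)
g=least_squares(lambda q:np.hypot(*(H-q[:2]).T)-.068,[.585,.044],loss='soft_l1',f_scale=.001)
hub=ray((274,195),.057);hole=ray((275.82,132.24),.043)
print(f.x,g.x,'hub',hub,'hole',hole,'dist',np.hypot(*(hole-f.x[:2])),np.hypot(*(hole-hub)))
tip=ray((275.3,234),.1102); print('tip',tip,'shift',np.array([.57869,.02822])-tip, 'lug',ray((362,150),.046))
E
```

```text
[  194   111   158   125 15929]
[0.58104561 0.04340687 0.06819303] [0.58114202 0.04359935] hub [0.5816914  0.04408427] hole [0.60126563 0.09140471] dist 0.05208303101836346 0.05120912262011283
tip [0.57668797 0.0278453 ] shift [0.00200203 0.0003747 ] lug [0.66424577 0.05189361]
```

```bash
cat >> h.py <<'E'
C=np.array([.5831,.0439])
def go(xy,z,frame=None,rate=.1,tries=3,tol=.0006):
    xy=np.array(xy);cmd=np.array([*xy,z]);tgt=cmd.copy()
    for k in range(tries):
        env.movel(cmd,frame,rate) ; env.pause(.1)
        e=tgt-env.sense()['ee_pos']
        if np.hypot(*e[:2])<tol: break
        cmd[:2]+=e[:2]
    return cmd
E
python3 - <<'E'
from h import *
th=1.172; h=C+.052*np.array([np.cos(th),np.sin(th)])
print(F())
cmd=go(h,.095,R(th),.15); print(cmd,F())
f0=env.sense()['wrist_force'][2]; z=.095
for z in (.088,.085,.083,.081,.079,.077,.075,.073,.0715):
    env.movel([cmd[0],cmd[1],z],rate=.05); f,e,t=F(); print(z,np.round(f,2),np.round(e,4),round(t,2))
    if f[2]-f0>5: break
wrist_look('w3')
E
```

```text
(array([-0.2056462 , -0.01359456, -1.58081431]), array([0.57902554, 0.02903994, 0.14982774]), 6.7917)
[0.60320275 0.09205703 0.095     ] (array([ 0.38733621, -0.68718238, -0.95909407]), array([0.60319325, 0.09204037, 0.09494994]), 8.3167)
0.088 [-0.52 -0.57 -1.47] [0.6027 0.092  0.0873] 8.61
0.085 [ 0.61  0.17 -1.25] [0.6031 0.0921 0.0848] 8.86
0.083 [ 0.52  0.35 -1.57] [0.6032 0.092  0.0829] 9.11
0.081 [ 0.11 -0.94 -0.68] [0.6031 0.092  0.0809] 9.36
0.079 [-0.04 -0.26 -0.56] [0.603  0.092  0.0788] 9.61
0.077 [ 0.05 -0.47 -1.41] [0.6031 0.092  0.0768] 9.86
0.075 [-0.16  0.12 -0.71] [0.6031 0.0921 0.0748] 10.11
0.073 [ 0.01 -0.25 -1.62] [0.6031 0.092  0.0728] 10.36
0.0715 [ 1.48  0.66 -1.14] [0.6031 0.092  0.0714] 10.61
```

```bash
cat >> h.py <<'E'
def arc(th,z,rate=.06,r=.052): env.movel([*(C+r*np.array([np.cos(th),np.sin(th)])),z],R(th),rate)
def Fm(n=4):
    fs=[]
    for i in range(n): fs.append(env.sense()['wrist_force']); env.pause(.015)
    return np.mean(fs,0)
E
python3 - <<'E'
from h import *
th=1.172; f0=-1.1; z=.0715
while z>.066:
    z-=.0004; arc(th,z); f=Fm(); 
    if f[2]-f0>3: break
print('contact',z,f,F())
zc=z; z=zc+.0007
for th in np.arange(1.10,.51,-.085):
    arc(th,z,.05); f=Fm(2); r=np.array([np.cos(th),np.sin(th)]); e=env.sense()['ee_pos'][:2]-C
    print(round(th,3),'rad',round(f[:2]@r,1),'tan',round(f[0]*-r[1]+f[1]*r[0],1),'z',round(f[2],1),np.round([np.hypot(*e),np.arctan2(e[1],e[0])],4))
    if np.linalg.norm(f)>15: break
print(F()[1:],th)
E
```

```text
contact 0.06830000000000001 [-1.70770289 -0.27846608  5.44457631] (array([-2.00412264, -0.25533144,  5.63492633]), array([0.60350741, 0.0919096 , 0.0689091 ]), 13.1917)
1.1 rad -1.3 tan 2.0 z 2.9 [0.0522 1.1112]
1.015 rad -1.0 tan 5.1 z 4.4 [0.0522 1.0328]
0.93 rad -0.6 tan 4.1 z 3.5 [0.0521 0.9383]
0.845 rad 0.1 tan 3.1 z 2.2 [0.0521 0.8458]
0.76 rad -0.3 tan 3.8 z 2.4 [0.0521 0.7565]
0.675 rad 0.3 tan 2.4 z 0.5 [0.0522 0.6707]
0.59 rad -0.1 tan 1.9 z 0.7 [0.0522 0.5836]
(array([0.62663309, 0.07264848, 0.06899051]), 15.175) 0.5900000000000003
```

```bash
python3 - <<'E'
from h import *
th=.59; z=.069; f0=-1.1; log=[]
while th>-.32:
    th-=.025; arc(th,z,.05); f=Fm(3); fz=f[2]-f0; e=env.sense()['ee_pos']
    log.append((round(th,3),round(fz,1),round(np.hypot(*f[:2]),1),round(e[2]*1e3,2)))
    if fz>14 or np.hypot(*f[:2])>14: print('high'); break
    z+=np.clip((fz-5)*.00012,-.0005,.0005)
    if e[2]<.0675: print('dropped'); break
print(log,F()[2],z)
E
```

```text
dropped
[(0.565, np.float64(1.8), np.float64(3.2), np.float64(68.99)), (0.54, np.float64(5.0), np.float64(5.2), np.float64(68.92)), (0.515, np.float64(5.6), np.float64(5.3), np.float64(68.94)), (0.49, np.float64(5.1), np.float64(4.9), np.float64(68.96)), (0.465, np.float64(5.3), np.float64(5.4), np.float64(68.95)), (0.44, np.float64(5.3), np.float64(5.6), np.float64(68.94)), (0.415, np.float64(5.6), np.float64(5.1), np.float64(68.93)), (0.39, np.float64(4.6), np.float64(4.9), np.float64(68.94)), (0.365, np.float64(5.6), np.float64(4.9), np.float64(68.91)), (0.34, np.float64(4.9), np.float64(4.9), np.float64(68.93)), (0.315, np.float64(4.4), np.float64(4.5), np.float64(68.94)), (0.29, np.float64(5.2), np.float64(5.3), np.float64(68.92)), (0.265, np.float64(5.7), np.float64(5.1), np.float64(68.91)), (0.24, np.float64(4.7), np.float64(5.1), np.float64(68.96)), (0.215, np.float64(4.9), np.float64(4.4), np.float64(68.94)), (0.19, np.float64(4.4), np.float64(5.3), np.float64(68.93)), (0.165, np.float64(5.2), np.float64(4.8), np.float64(68.95)), (0.14, np.float64(4.7), np.float64(4.9), np.f
[... 336 characters left out ...]
loat64(4.8), np.float64(4.9), np.float64(68.91)), (-0.035, np.float64(5.5), np.float64(5.2), np.float64(68.94)), (-0.06, np.float64(4.9), np.float64(4.8), np.float64(68.95)), (-0.085, np.float64(5.0), np.float64(4.9), np.float64(68.92)), (-0.11, np.float64(4.9), np.float64(4.6), np.float64(68.91)), (-0.135, np.float64(5.0), np.float64(4.4), np.float64(68.88)), (-0.16, np.float64(5.1), np.float64(4.6), np.float64(68.81)), (-0.185, np.float64(1.8), np.float64(3.7), np.float64(68.28)), (-0.21, np.float64(1.2), np.float64(3.0), np.float64(67.95)), (-0.235, np.float64(0.9), np.float64(2.8), np.float64(67.73)), (-0.26, np.float64(0.9), np.float64(3.2), np.float64(67.41))] 25.375 0.0669381997208007
```

```bash
python3 - <<'E'
from h import *
f0=-1.1; th=-.245; z=.0667; n=0; log=[]
while z>.0495 and n<45:
    n+=1; arc(th,z,.05); f=Fm(3); fz=f[2]-f0; ft=-f[0]*np.sin(th)+f[1]*np.cos(th); fr=f[0]*np.cos(th)+f[1]*np.sin(th); e=env.sense()['ee_pos']
    log.append((round(th,3),round(fz,1),round(ft,1),round(fr,1),round(e[2]*1e3,1)))
    if max(fz,abs(ft),abs(fr))>14: print('high'); break
    if fz<4: z=max(z-.0012,.0495) if z>.0496 else 0
    elif e[2]<.0515: break
    else:
        z=e[2]+.0002; th+= .006*np.sign(ft) if abs(ft)>.5 else .006
for l in log: print(*map(float,l))
print(F()[2],z)
E
```

```text
-0.245 0.6 1.2 1.9 66.5
-0.245 -0.6 0.7 2.2 65.2
-0.245 -1.0 0.5 1.9 64.1
-0.245 -0.3 0.8 2.0 62.9
-0.245 -0.7 0.2 1.1 61.7
-0.245 -0.7 -0.4 0.6 60.6
-0.245 -0.3 0.4 0.1 59.4
-0.245 -0.7 0.3 0.7 58.2
-0.245 -0.0 0.0 0.4 57.0
-0.245 -0.7 -0.4 0.2 55.9
-0.245 -0.2 0.1 0.3 54.6
-0.245 -0.4 -0.3 0.1 53.4
-0.245 -0.2 -0.4 0.4 52.2
-0.245 -0.1 0.6 -0.0 51.0
-0.245 1.0 0.5 -0.5 50.1
29.875 0.0495
```

```bash
python3 - <<'E'
from h import *
f0=-1.1; th=-.245; z=.0495
while z>.0465:
    z-=.0003; arc(th,z,.03); f=Fm(3)
    print(round(z,4),round(f[2]-f0,1),round(float(env.sense()['ee_pos'][2]),4))
    if f[2]-f0>6: break
effector.release(); env.pause(.2); s=env.sense(); print(s['ee_pos'],s['wrist_force'],s['gripper_width'])
e=s['ee_pos']; r=np.array([np.cos(th),np.sin(th)])
env.movel([e[0],e[1],.11],rate=.12); env.movel([*(e[:2]-.06*r),.2],rate=.2); env.pause(.2)
p,d,T=wrist_look('w4'); px,P=cloud(d,T); h=C+.052*r
m=(np.hypot(*(P[:,:2]-h).T)<.02)&(P[:,2]>.06); print(m.sum(),np.median(P[m],0))
for n in('pin_mid',): print(n,[(np.round(r['at'],4).tolist(),round(r['score'],2)) for r in tip_of('wrist',n)])
m=(abs(np.hypot(*(P[:,:2]-C).T)-.035)<.01)&(P[:,2]>.035)&(P[:,2]<.05);print('collar z',np.median(P[m,2]))
q,_=viewer.read_camera('side');cv2.imwrite('pics/s4.png',cv2.resize(np.hstack([cv2.resize(q[150:260,190:330],None,fx=3,fy=3),cv2.resize(p,(440,330))]),None,fx=.93,fy=.93)[:,:,::-1]); print(F()[2])
E
```

```text
0.0492 6.4 0.05
[0.63356568 0.03128618 0.04920569] [ 0.34413571 -0.36184901  0.40794021] 0.09210136882253843
571 [0.63175314 0.03234031 0.08382779]
pin_mid [([0.5331, -0.1422, 0.0375], 0.95), ([0.4639, -0.1436, 0.0366], 0.71)]
collar z 0.0439629298601974
33.1583
```

View pics/s4.png

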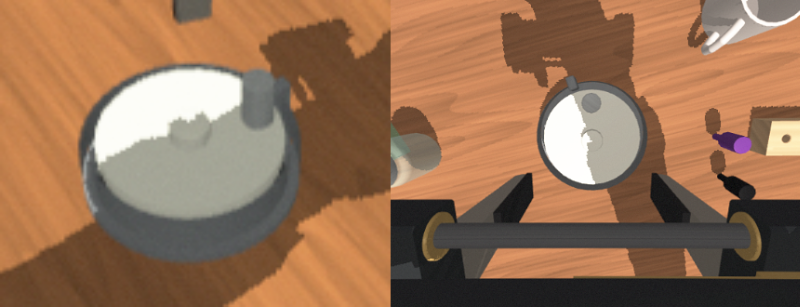

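The pin stands upright on the collar: left view handle at (258,98), right view at (591,102). Its top is 39.9 mm above the collar face, which matches the 40 mm handle seated flush. The gripper is clear, so I'm handing in.

```bash
python3 -c "
from station import workorder
print(workorder.finish_job())"
```

```text
the job is handed in; nothing more can be done
None
```

The lock pin is fully home in the hidden hole, about 0.34 rad clockwise of the lug, upright with its handle flush on the collar and released. The highest pressing force I logged was about 7 N, the job was handed in at about 33 s, and I didn't touch the stud, mug, jar or look-alikes.

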